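Close the pressure cooker

ROBOT

A 7-joint arm with a two-finger parallel gripper is mounted at the origin on a cart in front of the work surface, level with it; the furniture and walls round the work are solid. World frame = base frame: x ahead of the robot, y to its left, z up, the work surface at z = 0. Lengths are in m, angles in rad, forces in N, time in s.
With the tool pointing down it reaches from about 0.425 to 0.925 m from the base axis. Payload 6.8 kg.
Tool frame: the origin (TCP) lies between the finger pads; the fingertips stand 22 mm ahead of it and the grasp point (between the pads) lies 3 mm ahead of it (bot.tip_reach is the distance from the TCP to the fingertips, in m); z points along the fingers, x is the direction in which the jaws open and shut, and the axes are right-handed (so a half turn about z gives the same grasp; the last joint's range is limited). The gripper opens to 85 mm and grips with 20 to 120 N. Pads are 22 mm wide; open, the fingers measure 114 mm over their backs; the gripper's body (76 mm by 85 mm) begins 54 mm behind the grasp point. The pads swing forward as they close: fully open they stand 13 mm farther back than shut.
Start: joints at [-1.215, 0.477, 0.022, 1.555, -0.011, 1.109, -0.083], TCP at [0.302, 0.604, 0.253] pointing down, gripper open.
Joint ranges: [-2.96, 2.96], [-0.34, 2.1], [-1.41, 1.46], [0.24, 2.44], [-1.37, 4.51], [0.17, 1.92], [-2.96, 2.96]. Speed limits (rad/s): [2.39, 2.39, 3.14, 3.14, 3.14, 3.14, 3.14].

INTERFACE

Orientations are given as a unit quaternion [w, x, y, z].
In Python, from station import bot gives the robot as it stands.
- The arm moves only by the tool step_arm, never from a script. Its argument "targets" is a list of rows, each a list of 5 numbers: the shift along the tool's x, y, z in mm, then the turn about the tool's z in degrees, then the closure, from 0 (fully open) to 1 (shut). In form: [[dx, dy, dz, spin, jaw], ...]. A call has 1 to 20 rows; each row is the pose to reach, as a shift and turn from the pose commanded when the call began, along the tool's axes at that moment; what a row does not reach only later rows make up. A row lasts 1/12 s, in which the tool goes at most 41.7 mm and 7.16 degrees, less where a joint would pass 70% of its speed; a pose out of reach is approached as far as the arm can. A call with a gripper value outside its range is refused whole. The fingers move at their own pace and stop on an object; "newtons" is the grip in N (left out, the last holds). Time passes only in rows, so rows that repeat a pose let the fingers close. It gives the time, the measured TCP pose, the force and the opening at its end, in the units of the state.
- bot.get_obs(): the state, without advancing time (a new reading comes with each control period).
- bot.read_camera(name): name is "side" or "top" or "wrist"; returns a dict with "frame" (480x640x3 uint8, red, green, blue), "z_map" (480x640 float32, m along the optical axis (not along the pixel's ray), 0 where there is no reading), "fov_y" (degrees; the focal length in pixels is half the picture's height over the tangent of half this angle, whatever the lens; pixels are square), "cx", "cy" (the principal point, pixels), "R" (3x3) and "t" (3): a world point X has camera coordinates R X + t. Camera axes: x right, y down, z forward; pixel columns grow to the right and rows downward; lengths in m; the calibration is good to about 2 mm. A picture is of the moment at which its call begins.
- bot.hand_in(): hands the job in, once; it reports no verdict.
The state is a dict: "t": time; "q": joint angles; "joint_vel": joint speeds; "joint_torque": joint torques, N m; "eef_pos": TCP position; "tool_rot": TCP orientation; "contact_force": force on the tool from outside, world axes, zero at the start; "torque": the same for the moment, N m; "gripper_width": opening from 0.0 (shut) to 1.0 (fully open).
Only numpy, scipy, OpenCV 4.12 (cv2) and the standard library are available. Lean on these libraries where they do the work, as an engineer would, in place of code of your own. Each camera call takes 0.05 s, during which the arm holds its last target.

TASK

Close the pressure cooker: take the lid by its bar, set it on the pot, turn it clockwise until you feel its lugs drop through the gaps in the rim, and keep turning until the lid is locked, lying flat on the rim with its bar in line with the pot's two side handles. Let go of it, and leave the other things on the hob and worktop where they stand.

Things in the scene. Friction and masses are not known exactly. Their poses are not given: they have to be found in the camera images.
- pot: Open steel pressure cooker pot, 192 mm wide, 115 mm high, upright on the hob, too heavy to shift. Two black loop side handles (82 mm up, reaching 144 mm out) on its +y and -y sides: its y axis is the handle line. Origin: centre of its underside; z up. Stops below the rim let the dropped lid turn clockwise no farther than 4 degrees past in line.
- pot_rim (a point): Centre of the pot's mouth, level with its rim, 115 mm up; axes as the pot's. A 5 mm thick flange, 212 mm across, runs round the rim, with four 34 degree gaps a quarter turn apart. Their middles stand 27 to 53 degrees anticlockwise (seen from above) of the handle line and of the line square to it; just where differs each time and is not marked.
- lid: Loose steel lid, 0.5 kg, 238 mm wide, lying right way up beside the pot. Origin: centre of its lower edge; z up; its bar lies along y. Its skirt (220 mm inside, mouth flared to 230) goes over the pot's flange. Off the gaps it rides high on its lugs, its origin 108 mm above the pot's; with the lugs through the gaps it sinks 12 mm, flat on the rim, its origin 96 mm above the pot's.
- lid_bar (a point): Centre of the lid's black bar handle, 61 mm above the lid's lower edge, its underside 19 mm clear of the lid's top; axes as the lid's. Bar 124 mm long (y), 22 mm wide (x), 18 mm high, on two posts 42 mm either side of the middle. Turning the lid takes about 0.3 N m while 5 N press on it.
- lid_lug (a point): Underside of one of the lid's four lugs, at the +y end of the bar, 105 mm from the axis, 7 mm above the lid's lower edge; the others at quarter turns. Each is 20 degrees wide, 5 mm high, reaching in to 100 mm from the axis: 7 degrees of play in a gap. Set on 65 to 80 degrees anticlockwise of the handle line and turned clockwise it drops at 60 to 20; a quarter turn off it locks with its bar across.
- oil_bottle: Oil bottle with a yellow cap, 62 mm wide, 237 mm high, at the back of the hob. Leave it alone. Origin: centre of its underside.
- pepper_mill: Dark wooden pepper mill, 58 mm wide, 150 mm high, at the back of the hob. Leave it alone. Origin: centre of its underside.
- mustard: Glass jar with a grey screw lid, 74 mm wide, 126 mm high, at the back of the hob. Leave it alone. Origin: centre of its underside.
- wooden_spoon: Wooden spoon, 297x55x14 mm, lying on the worktop left of the hob (35 mm lower than the hob's top). Leave it alone. Origin: its middle, underside.
- tea_box: Dark tea box, 71x73x81 mm, on the worktop left of the hob. Leave it alone. Origin: centre of its underside.
- pasta_jar: Tall pasta jar with a red lid, 90 mm wide, 220 mm high, at the back right of the hob. Leave it alone. Origin: centre of its underside.
- spice_jar: Small dark spice jar with a black cap, 43 mm wide, 115 mm high, behind the middle of the hob. Leave it alone. Origin: centre of its underside.
- white_cup: White cup standing upside down, 80 mm wide, 88 mm high, on the worktop left of the hob. Leave it alone. Origin: centre of its foot on the worktop.

How it is judged:
By the outcome, as a careful person would: the job done as asked, in the order asked, and still so for the second after the job is handed in, with the robot touching nothing.
It also fails if it takes over 48 s, if anything falls off the work surface, if the arm or the gripper's body presses on something with over 40 N, if the wrist force passes 120 N, or if a joint passes its speed limit or range.

## Working session

There is one attempt and no reset: what is moved stays moved. The work goes in short steps, Python scripts to look and compute and a tool call to move; the robot and the scene stay as the last step left them, time stands still between calls to the robot, and variables do not carry over. Pictures are saved under pics/ and viewed, and the job is handed in when it is done.

Besides the shell and the picture viewer there is one more tool, called after ">>>" as name(argument=value, ...) on one line, values as JSON. step_arm: Moves the arm, as the interface text tells. Its arguments: {"type":"object","properties":{"targets":{"type":"array"},"newtons":{"type":"number"}},"required":["targets"]}

```bash
mkdir -p pics; ls; python3 - <<'E'
from station import bot
import cv2,numpy as np
np.set_printoptions(precision=4,suppress=True)
o=bot.get_obs();print(o)
for n in ["side","top","wrist"]:
    c=bot.read_camera(n);cv2.imwrite(f"pics/{n}0.png",c["frame"][...,::-1]);np.savez(f"{n}0.npz",**c)
    print(n,c["fov_y"],c["cx"],c["cy"],c["R"],c["t"])
E
```

```text
pics
{'t': 0.0, 'q': array([-1.2151,  0.4778,  0.0223,  1.5564, -0.0115,  1.1093, -0.0831]), 'joint_vel': array([-0.0004, -0.0004,  0.0015,  0.0008,  0.0007,  0.0006, -0.0015]), 'joint_torque': array([ -0.0002, -59.644 ,   1.6079, -28.1205,   0.0125,   0.0091,
         0.    ]), 'eef_pos': array([0.3017, 0.6032, 0.2523]), 'tool_rot': array([ 0.0005,  0.8507,  0.5257, -0.0007]), 'contact_force': array([-0.5926, -0.4796,  0.7664]), 'torque': array([-0.0216,  0.0568,  0.0203]), 'gripper_width': 1.0003598770565625}
side 53.461721455543554 317.1128961275765 232.49573349486286 [[-0.9404 -0.3401  0.0039]
 [-0.1726  0.4674 -0.867 ]
 [ 0.293  -0.816  -0.4982]] [0.5845 0.1006 1.3442]
top 55.857245724637764 306.6138460859858 237.39337156544426 [[-0.0266 -0.9995  0.0161]
 [-0.9921  0.0245 -0.123 ]
 [ 0.1225 -0.0192 -0.9923]] [0.1382 0.5844 1.316 ]
wrist 70.82146384312959 317.1989961267747 235.7147287440904 [[ 0.4464  0.8948 -0.0015]
 [ 0.8514 -0.4242  0.3086]
 [ 0.2755 -0.139  -0.9512]] [-0.674  -0.0407  0.3799]
```

View pics/top0.png

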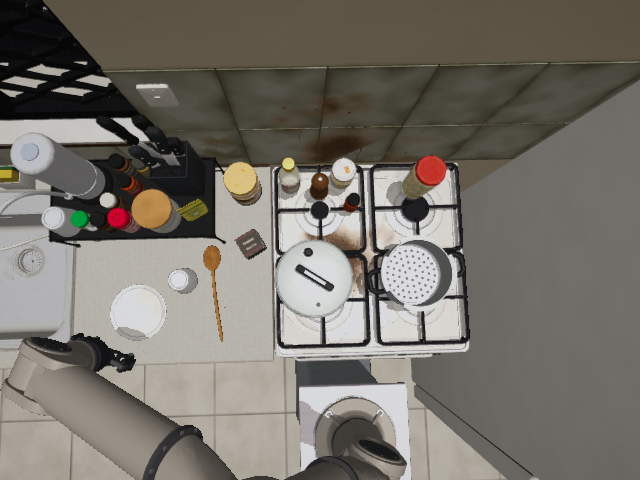

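View pics/side0.png

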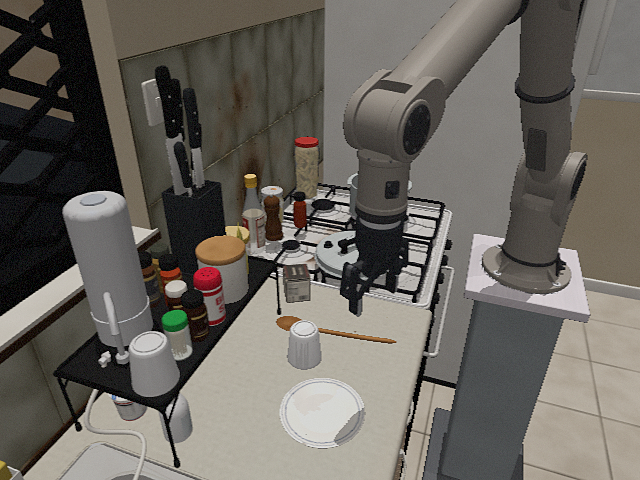

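View pics/wrist0.png

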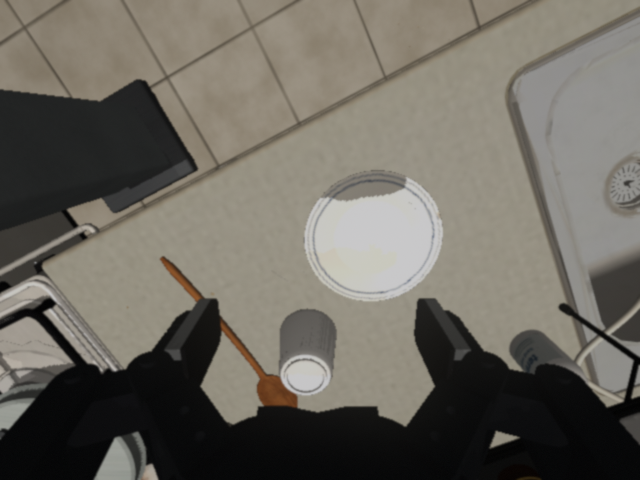

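The top view shows the lid centred near (315,278) with its bar running from (298,267) to (332,289). The pot is near (416,272), with handles near (375,281) and (459,262). The start pose is clear of both. Next I measure.

```bash
cat > h.py <<'E'
import numpy as np,cv2
np.set_printoptions(precision=4,suppress=True)
def cloud(c):
    z=np.asarray(c["z_map"],float);H,W=z.shape
    f=H/2/np.tan(np.radians(float(c["fov_y"]))/2)
    u,v=np.meshgrid(np.arange(W),np.arange(H))
    P=np.stack([(u-c["cx"])/f*z,(v-c["cy"])/f*z,z],-1)
    X=(P-c["t"])@c["R"]
    X[z<=0]=np.nan
    return X
def fitc(p):
    A=np.c_[2*p,np.ones(len(p))];s=np.linalg.lstsq(A,(p**2).sum(1),rcond=None)[0]
    return s[:2],np.sqrt(s[2]+s[0]**2+s[1]**2)
E
python3 - <<'E'
from h import *
c=dict(np.load("top0.npz"));X=cloud(c);im=c["frame"].astype(int)
cv2.imwrite("pics/topz.png",cv2.resize(c["frame"][225:330,265:475,::-1],None,fx=3.8,fy=3.8,interpolation=cv2.INTER_CUBIC))
for v,u in [(278,315),(272,300),(300,335),(250,300),(320,315),(272,412),(281,375),(262,459),(240,415),(330,300),(345,410),(312,340),(244,251),(280,250)]: print(u,v,X[v,u],im[v,u])
E
```

```text
315 278 [0.4652 0.103  0.0721] [217 218 222]
300 272 [0.4836 0.1456 0.0701] [34 33 36]
335 300 [0.4004 0.0441 0.0262] [208 211 209]
300 250 [0.5517 0.1438 0.0226] [201 203 201]
315 320 [ 0.34    0.1028 -0.038 ] [180 178 177]
412 272 [ 0.4771 -0.1894  0.0238] [217 218 222]
375 281 [ 0.4538 -0.0819 -0.0039] [31 30 31]
459 262 [ 0.4996 -0.3104  0.0867] [52 51 49]
415 240 [ 0.5643 -0.1833  0.1027] [70 71 70]
300 330 [ 0.3109  0.1497 -0.04  ] [215 212 207]
410 345 [ 0.2609 -0.1775 -0.0004] [142 141 140]
340 312 [ 0.3622  0.0248 -0.0397] [167 166 163]
251 244 [0.5709 0.288  0.0448] [87 81 74]
250 280 [ 0.4678  0.3009 -0.0368] [184 181 173]
```

View pics/topz.png

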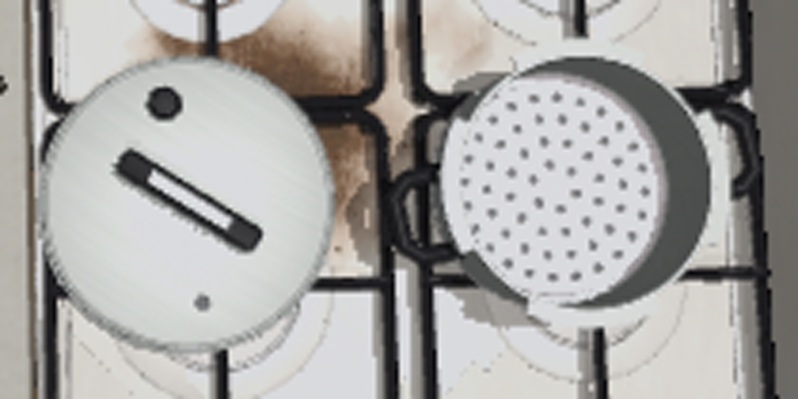

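```bash
python3 - <<'E'
from h import *
c=dict(np.load("top0.npz"));X=cloud(c);im=c["frame"].astype(int)
x,y,z=X[...,0],X[...,1],X[...,2]
m=(z>0.062)&(z<.08)&(abs(x-.47)<.08)&(abs(y-.1)<.09)
p=X[m];print("bar n",m.sum(),p[:,2].mean());
r=cv2.minAreaRect(p[:,:2].astype(np.float32));print("bar rect",r)
for t in (.066,.068):
  q=p[p[:,2]>t];d=q[:,:2]-q[:,:2].mean(0);w,v=np.linalg.eigh(d.T@d);print(q.mean(0),np.degrees(np.arctan2(v[1,1],v[0,1])))
# lid body
m=(z>0.004)&(z<.06)&(np.hypot(x-.465,y-.105)<.13)
pts=X[m][:,:2].astype(np.float32);print("lid n",len(pts),cv2.minEnclosingCircle(pts))
hull=cv2.convexHull(pts)[:,0];print("hullfit",fitc(hull))
for lo in(.02,.03,.035): print(lo,(z[m]>lo).sum())
# pot rim
m=(z>0.105)&(z<.125)&(np.hypot(x-.48,y+.19)<.14)
pts=X[m];print("rim n",m.sum(),fitc(pts[:,:2]),pts[:,2].mean())
m=(z>0.06)&(z<.125)&(np.hypot(x-.48,y+.19)<.125)
print("rim hull",fitc(cv2.convexHull(X[m&(z>.11)][:,:2].astype(np.float32))[:,0]))
cc=fitc(pts[:,:2])[0]
d=np.hypot(x-cc[0],y-cc[1])
m=(z>.065)&(z<.1)&(d>.113)&(d<.155)&(im.sum(2)<300)
for s in(y>cc[1],y<cc[1]):
  q=X[m&s]; print("handle",len(q),q.mean(0),q.min(0),q.max(0))
a=X[m&(y>cc[1])].mean(0)-X[m&(y<cc[1])].mean(0);print(np.degrees(np.arctan2(a[1],a[0])))
E
```

```text
bar n 317 0.06945975032272594
bar rect ((0.4670756459236145, 0.1045457124710083), (0.1230853870511055, 0.021863877773284912), 56.9947509765625)
[0.4662 0.1035 0.0704] 56.77406034168413
[0.4658 0.103  0.0712] 57.092294288152466
lid n 4315 ((0.4639700651168823, 0.10696075111627579), 0.1272275298833847)
hullfit (array([0.4659, 0.1063]), np.float64(0.11896192229184635))
0.02 4155
0.03 1505
0.035 182
rim n 898 (array([ 0.4716, -0.184 ]), np.float64(0.0983325590090029)) 0.11500158827645704
rim hull (array([ 0.4717, -0.1849]), np.float64(0.10582607893279776))
handle 182 [ 0.4484 -0.0578  0.0878] [ 0.4147 -0.0829  0.0765] [ 0.4864 -0.0413  0.0986]
handle 163 [ 0.4963 -0.3118  0.0878] [ 0.457  -0.3266  0.0787] [ 0.529  -0.2845  0.0957]
100.67892586756565
```

```bash
cat >> h.py <<'E'
from scipy.spatial.transform import Rotation as Ro
def plan(o,pos,jaw):
    q=o["tool_rot"];R=Ro.from_quat([q[1],q[2],q[3],q[0]]).as_matrix()
    cur=np.degrees(np.arctan2(R[1,0],R[0,0]))
    d=R.T@(np.array(pos)-o["eef_pos"])*1000
    print("t %.2f"%o["t"],"pos",o["eef_pos"],"jaw %.1f"%cur,"z",R[:,2],"F",o["contact_force"],"T",o["torque"],"w %.3f"%o["gripper_width"],"q",o["q"])
    print("d mm",d,"spin %.1f"%(-(jaw-cur)))
E
python3 -c "
from h import *;from station import bot
plan(bot.get_obs(),[.4665,.1045,.17],147);print(bot.tip_reach)"
```

```text
t 0.15 pos [0.3018 0.6033 0.2525] jaw 63.4 z [-0.0006 -0.0013 -1.    ] F [-0.1051 -0.3905  0.2029] T [-0.0164  0.0304  0.0241] w 1.001 q [-1.2151  0.4776  0.0223  1.5562 -0.0115  1.1093 -0.0831]
d mm [-372.3281  370.4572   83.1089] spin -83.6
0.022
```

>>> step_arm(targets=[[-93,93,0,-21,0],[-186,185,0,-42,0],[-279,278,30,-63,0],[-372,370,60,-84,0],[-372,370,83,-84,0],[-372,370,83,-84,0],[-372,370,83,-84,0],[-372,370,83,-84,0],[-372,370,83,-84,0],[-372,370,83,-84,0],[-372,370,83,-84,0],[-372,370,83,-84,0],[-372,370,83,-84,0],[-372,370,83,-84,0],[-372,370,83,-84,0],[-372,370,83,-84,0],[-372,370,83,-84,0],[-372,370,83,-84,0],[-372,370,83,-84,0],[-372,370,83,-84,0]], newtons=100)

```text
t: 1.82
eef_pos: [0.4663, 0.1067, 0.1705]
tool_rot: [0.0, 0.279, 0.96, 0.0]
contact_force: [-0.0, 0.3, 0.3]
gripper_width: 0.999
```

```bash
python3 - <<'E'
from h import *;from station import bot
o=bot.get_obs();plan(o,[.4665,.1045,.064],147)
c=bot.read_camera("wrist");cv2.imwrite("pics/w1.png",c["frame"][...,::-1]);np.savez("w1.npz",**c)
X=cloud(c);x,y,z=X[...,0],X[...,1],X[...,2]
m=(z>0.06)&(z<.08)&(np.hypot(x-.467,y-.105)<.08)
p=X[m]; print(len(p),p[:,2].mean(),cv2.minAreaRect(p[:,:2].astype(np.float32)))
m=(z>0.02)&(z<.04)&(np.hypot(x-.467,y-.105)<.12);print(z[m].max(),np.percentile(z[m],[50,90]))
E
```

```text
t 1.82 pos [0.4663 0.1067 0.1705] jaw 147.5 z [ 0.0003  0.0004 -1.    ] F [-0.0278  0.3194  0.266 ] T [ 0.0443 -0.0012  0.0236] w 0.999 q [-0.3187  0.2638 -0.0424  2.0931  0.0153  0.7845  2.2048]
d mm [ -1.317   -1.8059 106.4965] spin 0.5
5073 0.06904974576408919 ((0.46602240204811096, 0.10447844117879868), (0.12212403118610382, 0.02202608250081539), 57.07602310180664)
0.039962707994160566 [0.0284 0.0314]
```

View pics/w1.png

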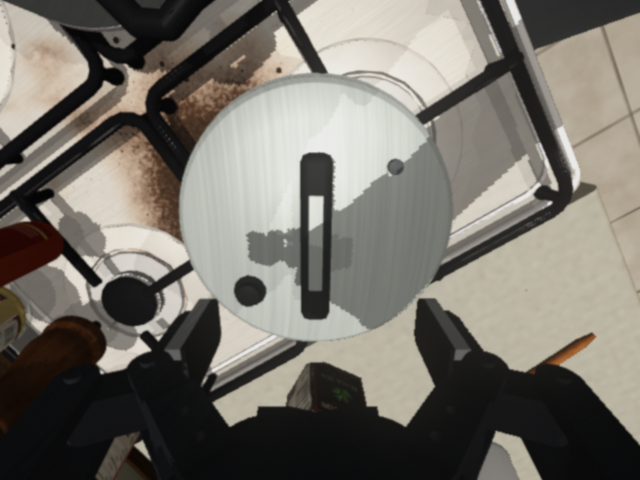

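The bar is centred at (316,236) in the wrist view, between the fingers and square to the jaws. I'm going down to grip it.

>>> step_arm(targets=[[-1,-2,35,0.5,0],[-1,-2,70,0.5,0],[-1,-2,95,0.5,0],[-1,-2,106,0.5,0],[-1,-2,106,0.5,0],[-1,-2,106,0.5,0],[-1,-2,106,0.5,0.5],[-1,-2,106,0.5,1],[-1,-2,106,0.5,1],[-1,-2,106,0.5,1],[-1,-2,106,0.5,1],[-1,-2,106,0.5,1],[-1,-2,106,0.5,1],[-1,-2,106,0.5,1]], newtons=100)

```text
t: 3.03
eef_pos: [0.467, 0.1033, 0.0651]
tool_rot: [0.001, 0.285, 0.959, 0.0]
contact_force: [-1.0, -0.6, 6.0]
gripper_width: 0.237
```

```bash
python3 - <<'E'
from h import *;from station import bot
o=bot.get_obs();plan(o,[.466,.1045,.064],147)
E
```

```text
t 3.03 pos [0.467  0.1033 0.0651] jaw 146.9 z [ 0.0016  0.0003 -1.    ] F [-0.9817 -0.5814  5.9985] T [-0.1564  0.1593  0.0453] w 0.237 q [-0.3183  0.4438 -0.0362  2.1603  0.0309  0.5363  2.1865]
d mm [1.4931 0.4998 1.0822] spin -0.1
```

>>> step_arm(targets=[[0,0,-8,0,1],[0,0,-25,0,1],[0,0,-50,0,1],[0,0,-75,0,1],[0,0,-100,0,1],[0,0,-125,0,1],[0,0,-142,0,1],[0,0,-150,0,1],[0,0,-150,0,1],[0,0,-150,0,1],[0,0,-150,0,1]], newtons=100)

```text
t: 3.95
eef_pos: [0.4651, 0.1029, 0.2129]
tool_rot: [-0.001, 0.285, 0.959, -0.001]
contact_force: [0.1, 0.0, -4.2]
gripper_width: 0.239
```

```bash
python3 - <<'E'
from h import *;from station import bot
o=bot.get_obs();plan(o,[.472,-.1847,.215],100.7+75+90-180)
for n in["wrist","top","side"]:
    c=bot.read_camera(n);cv2.imwrite(f"pics/{n}2.png",c["frame"][...,::-1]);np.savez(f"{n}2.npz",**c)
    X=cloud(c);x,y,z=X[...,0],X[...,1],X[...,2]
    if n=="wrist":
        m=(z>0.2)&(z<.24)&(np.hypot(x-.467,y-.105)<.08); p=X[m]; print(len(p),p[:,2].mean(),cv2.minAreaRect(p[:,:2].astype(np.float32)))
        m=(z>0.16)&(z<.2)&(np.hypot(x-.467,y-.105)<.13);p=X[m];A=np.c_[p[:,:2]-[.467,.105],np.ones(len(p))];print("tilt",np.linalg.lstsq(A,p[:,2],rcond=None)[0])
E
```

```text
t 3.95 pos [0.4651 0.1029 0.2129] jaw 146.9 z [-0.0027 -0.0009 -1.    ] F [ 0.1294  0.0222 -4.2122] T [-0.0444  0.0848  0.0059] w 0.239 q [-0.3148  0.2022 -0.0384  2.0558  0.0099  0.8866  2.2057]
d mm [-162.712  -237.2552   -1.8889] spin 61.2
17321 0.21959318577868173 ((0.4606901705265045, 0.09598737210035324), (0.07351365685462952, 0.09250801801681519), 2.1125690937042236)
tilt [0.0099 0.0211 0.1768]
```

View pics/wrist2.png

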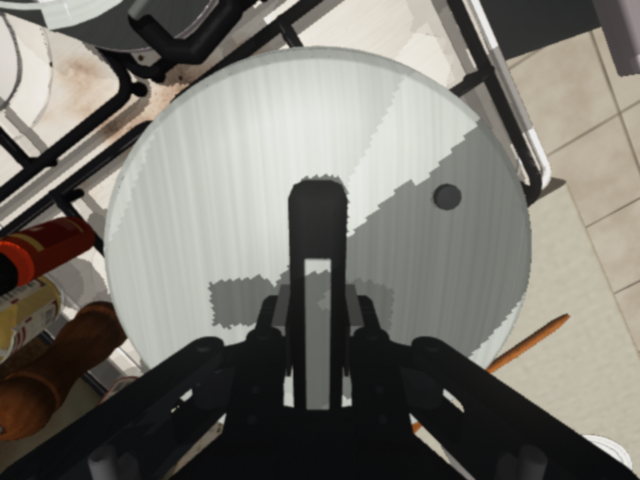

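View pics/side2.png

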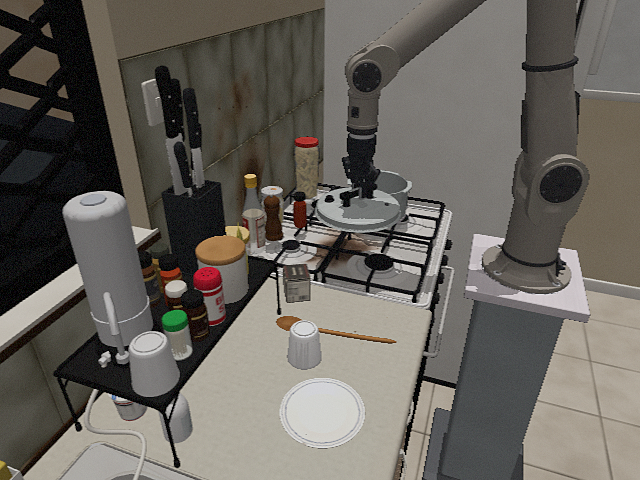

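The lid is held level by the middle of its bar, and its outline is clear of the bottles. Now I carry it over the pot and turn it to about 75° anticlockwise of the handle line.

>>> step_arm(targets=[[-4,-6,-2,2,1],[-14,-20,-2,6,1],[-29,-42,-2,11,1],[-46,-67,-2,17,1],[-64,-93,-2,24,1],[-82,-119,-2,31,1],[-100,-145,-2,38,1],[-117,-171,-2,44,1],[-134,-196,-2,50,1],[-148,-216,-2,56,1],[-157,-230,-2,60,1],[-162,-236,-2,61,1],[-163,-237,-2,61,1],[-163,-237,-2,61,1],[-163,-237,-2,61,1],[-163,-237,-2,61,1]], newtons=100)

```text
t: 5.43
eef_pos: [0.4736, -0.1827, 0.2161]
tool_rot: [-0.0, 0.731, 0.683, 0.0]
contact_force: [-0.7, 0.6, -4.4]
gripper_width: 0.24
```

```bash
python3 - <<'E'
from h import *;from station import bot
o=bot.get_obs();plan(o,[.472,-.1847,.173],100.7+75+90-180)
for n in["wrist","top"]:
    c=bot.read_camera(n);cv2.imwrite(f"pics/{n}3.png",c["frame"][...,::-1]);np.savez(f"{n}3.npz",**c)
E
```

```text
t 5.43 pos [ 0.4736 -0.1827  0.2161] jaw 86.1 z [-0.0004  0.0008 -1.    ] F [-0.6786  0.6418 -4.3626] T [ 0.0037  0.0326 -0.0064] w 0.240 q [-0.0086  0.248   0.2989  2.0054 -0.0932  0.9014  1.8423]
d mm [-2.0902 -1.4415 43.1171] spin 0.4
```

View pics/wrist3.png

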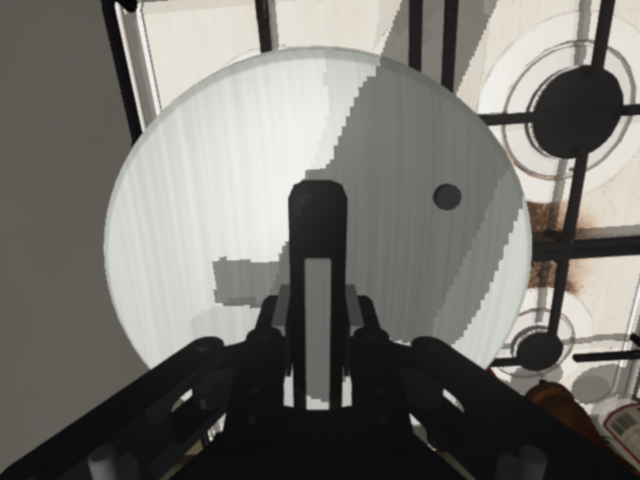

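View pics/top3.png

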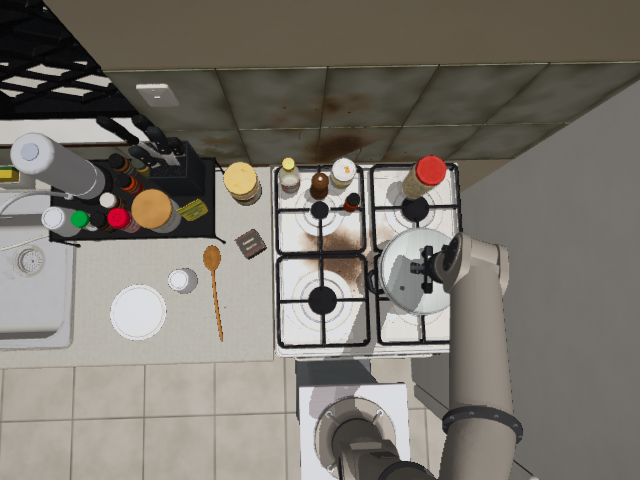

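>>> step_arm(targets=[[-2,-1.5,8,0,1],[-2,-1.5,18,0,1],[-2,-1.5,28,0,1],[-2,-1.5,35,0,1],[-2,-1.5,39,0,1],[-2,-1.5,41,0,1],[-2,-1.5,42,0,1],[-2,-1.5,42,0,1],[-2,-1.5,42,0,1]], newtons=100)

```text
t: 6.28
eef_pos: [0.4721, -0.1863, 0.1745]
tool_rot: [0.0, 0.732, 0.681, 0.0]
contact_force: [0.2, -0.8, -4.0]
gripper_width: 0.235
```

```bash
python3 - <<'E'
from h import *;from station import bot
o=bot.get_obs();plan(o,[.472,-.1847,.173],100.7+75+90-180)
E
```

```text
t 6.28 pos [ 0.4721 -0.1863  0.1745] jaw 85.9 z [ 0.0006 -0.0001 -1.    ] F [ 0.2055 -0.7715 -4.0457] T [-0.0206  0.0004 -0.0022] w 0.235 q [ 0.0104  0.306   0.2904  2.0443 -0.1199  0.8064  1.8707]
d mm [ 1.5927 -0.1996  1.5467] spin 0.2
```

>>> step_arm(targets=[[1.5,0,1,0,1],[1.5,0,2,0,1],[1.5,0,3,0,1],[1.5,0,3,0,1],[1.5,0,3,0,1]], newtons=100)

```text
t: 6.7
eef_pos: [0.4731, -0.1849, 0.1733]
tool_rot: [0.001, 0.732, 0.682, 0.001]
contact_force: [-3.3, 2.0, 12.0]
gripper_width: 0.236
```

```bash
python3 - <<'E'
from h import *;from station import bot
o=bot.get_obs();plan(o,[.472,-.1847,.173],100.7+75+90-180)
E
```

```text
t 6.70 pos [ 0.4731 -0.1849  0.1733] jaw 85.9 z [ 0.0029  0.0001 -1.    ] F [-3.346   1.9901 12.0267] T [0.2961 0.7894 0.0147] w 0.236 q [ 0.0088  0.3075  0.289   2.0458 -0.1216  0.8013  1.8693]
d mm [ 0.0841 -1.0663  0.2778] spin 0.2
```

>>> step_arm(targets=[[0,-1,-0.5,2,1],[0,-1,-0.5,5,1],[0,-1,-0.5,8,1],[0,-1,-0.5,11,1],[0,-1,-0.5,13,1],[0,-1,-0.5,13,1]], newtons=100)

```text
t: 7.2
eef_pos: [0.4725, -0.1851, 0.1733]
tool_rot: [0.001, 0.805, 0.594, 0.001]
contact_force: [-0.0, 0.5, 5.1]
gripper_width: 0.238
```

```bash
python3 - <<'E'
from h import *;from station import bot
o=bot.get_obs();plan(o,[.472,-.1847,.173],10.7)
E
```

```text
t 7.20 pos [ 0.4725 -0.1851  0.1733] jaw 72.9 z [ 0.0035 -0.0009 -1.    ] F [-0.0062  0.4646  5.1089] T [-0.0909  0.1594 -0.1743] w 0.238 q [-0.0314  0.3095  0.3381  2.05   -0.1415  0.7999  1.662 ]
d mm [ 0.2146 -0.5545  0.2855] spin 62.2
```

>>> step_arm(targets=[[0,0,0,2,1],[0,0,0,4,1],[0,0,0,5,1]])

```text
t: 7.45
eef_pos: [0.4725, -0.1851, 0.1733]
tool_rot: [0.001, 0.829, 0.559, 0.001]
contact_force: [0.5, -0.5, 6.2]
gripper_width: 0.235
```

>>> step_arm(targets=[[0,0,0,2,1],[0,0,0,4,1],[0,0,0,5,1]])

```text
t: 7.7
eef_pos: [0.4725, -0.1851, 0.1733]
tool_rot: [0.001, 0.853, 0.522, 0.001]
contact_force: [0.5, -0.3, 5.1]
gripper_width: 0.236
```

>>> step_arm(targets=[[0,0,0,2,1],[0,0,0,4,1],[0,0,0,4,1]])

```text
t: 7.95
eef_pos: [0.4725, -0.1851, 0.1733]
tool_rot: [0.001, 0.871, 0.492, 0.001]
contact_force: [-0.2, -0.1, 5.5]
gripper_width: 0.237
```

>>> step_arm(targets=[[0,0,0,2,1],[0,0,0,4,1],[0,0,0,4,1]])

```text
t: 8.2
eef_pos: [0.4725, -0.1851, 0.1732]
tool_rot: [0.001, 0.887, 0.461, 0.001]
contact_force: [0.1, -0.2, 5.6]
gripper_width: 0.237
```

>>> step_arm(targets=[[0,0,0,2,1],[0,0,0,4,1],[0,0,0,4,1]])

```text
t: 8.45
eef_pos: [0.4717, -0.1847, 0.1725]
tool_rot: [0.001, 0.903, 0.43, 0.001]
contact_force: [0.7, 0.3, 0.8]
gripper_width: 0.238
```

>>> step_arm(targets=[[0,0,0,2,1],[0,0,0,4,1],[0,0,0,4,1]])

```text
t: 8.7
eef_pos: [0.4705, -0.1842, 0.1714]
tool_rot: [-0.0, 0.917, 0.398, -0.0]
contact_force: [0.0, 0.1, -4.7]
gripper_width: 0.241
```

The upward reaction has gone: Fz fell from +5.5 to -4.7 N at about 36° from in line. The lugs are at the gaps, so I'm lowering the lid into them.

>>> step_arm(targets=[[0,0,1,2,1],[0,0,2,2,1],[0,0,3,2,1],[0,0,4,2,1],[0,0,4,2,1]])

```text
t: 9.12
eef_pos: [0.4707, -0.1845, 0.1675]
tool_rot: [-0.0, 0.924, 0.383, -0.0]
contact_force: [-0.4, -0.5, -4.2]
gripper_width: 0.236
```

```bash
python3 - <<'E'
from h import *;from station import bot
o=bot.get_obs();plan(o,[.472,-.1847,.161],10.7)
E
```

```text
t 9.12 pos [ 0.4707 -0.1845  0.1675] jaw 45.0 z [-0.0006  0.0002 -1.    ] F [-0.4406 -0.4992 -4.212 ] T [0.0126 0.0144 0.0526] w 0.236 q [-0.1148  0.3274  0.4415  2.0612 -0.1941  0.7925  1.2285]
d mm [0.7955 1.0569 6.4501] spin 34.3
```

It is sinking freely. I'm lowering it onto the rim.

>>> step_arm(targets=[[0.5,0.5,1.5,1,1],[0.5,0.5,3,1,1],[0.5,0.5,4.5,1,1],[0.5,0.5,6,1,1],[0.5,0.5,6.5,1,1],[0.5,0.5,6.5,1,1]])

```text
t: 9.62
eef_pos: [0.4718, -0.1846, 0.1613]
tool_rot: [0.0, 0.927, 0.374, 0.0]
contact_force: [-0.5, 0.6, -2.9]
gripper_width: 0.239
```

```bash
python3 - <<'E'
from h import *;from station import bot
o=bot.get_obs();plan(o,[.472,-.1847,.161],10.7)
E
```

```text
t 9.62 pos [ 0.4718 -0.1846  0.1613] jaw 43.9 z [ 0.0002 -0.     -1.    ] F [-0.4796  0.5567 -2.8934] T [-0.0541 -0.0055  0.0197] w 0.239 q [-0.1139  0.3389  0.4416  2.0643 -0.2037  0.7791  1.2182]
d mm [0.1321 0.2005 0.3369] spin 33.2
```

>>> step_arm(targets=[[0,0,0.6,2,1],[0,0,0.6,5,1],[0,0,0.6,8,1],[0,0,0.6,11,1],[0,0,0.6,14,1],[0,0,0.6,16,1],[0,0,0.6,16,1]])

```text
t: 10.2
eef_pos: [0.4724, -0.1848, 0.1613]
tool_rot: [0.0, 0.971, 0.241, 0.001]
contact_force: [0.1, 0.5, 2.6]
gripper_width: 0.239
```

```bash
python3 - <<'E'
from h import *;from station import bot
o=bot.get_obs();plan(o,[.472,-.1847,.161],10.7)
E
```

```text
t 10.20 pos [ 0.4724 -0.1848  0.1613] jaw 27.9 z [ 0.0015 -0.0004 -1.    ] F [0.1024 0.5447 2.5709] T [-0.0467  0.1354 -0.1989] w 0.239 q [-0.1666  0.348   0.5082  2.067  -0.2382  0.7804  0.9726]
d mm [-0.2725 -0.3012  0.3105] spin 17.2
```

Turning freely at the dropped height (0.1613). I'm continuing to in line.

>>> step_arm(targets=[[0,0,0,3,1],[0,0,0,6,1],[0,0,0,9,1],[0,0,0,12,1],[0,0,0,15,1],[0,0,0,17,1],[0,0,0,17,1],[0,0,0,17,1]])

```text
t: 10.87
eef_pos: [0.4724, -0.1849, 0.1613]
tool_rot: [0.0, 0.995, 0.096, 0.001]
contact_force: [-0.2, -0.4, 4.5]
gripper_width: 0.241
```

```bash
python3 - <<'E'
from h import *;from station import bot
o=bot.get_obs();plan(o,[.472,-.1847,.161],10.7)
for n in["wrist","top"]:
    c=bot.read_camera(n);cv2.imwrite(f"pics/{n}4.png",c["frame"][...,::-1]);np.savez(f"{n}4.npz",**c)
E
```

```text
t 10.87 pos [ 0.4724 -0.1849  0.1613] jaw 11.0 z [ 0.0017 -0.0002 -1.    ] F [-0.2423 -0.3652  4.4903] T [-0.0602  0.0784 -0.2168] w 0.241 q [-0.2224  0.3596  0.5799  2.0702 -0.277   0.7844  0.7179]
d mm [-0.3794 -0.2296  0.3368] spin 0.3
```

View pics/wrist4.png

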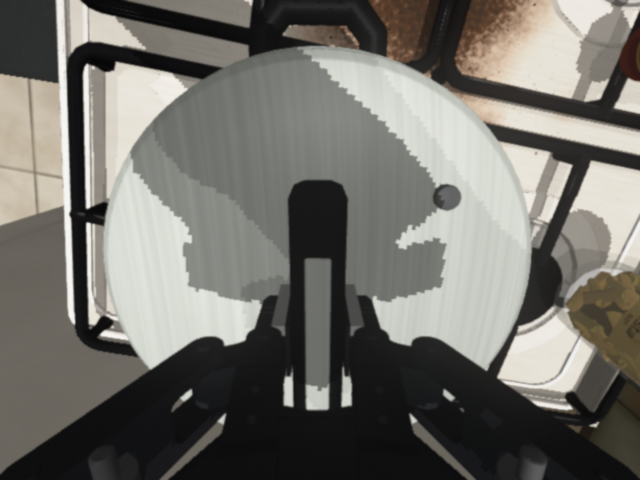

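The pot handle at (318,20) is in line with the bar (x≈317), and the lid is at its dropped height. I'm easing off the pressing force, opening the jaws and backing away.

>>> step_arm(targets=[[0,0,-0.5,0,1],[0,0,-0.5,0,1],[0,0,-0.5,0,0.6],[0,0,-0.5,0,0.3],[0,0,-0.5,0,0],[0,0,-0.5,0,0],[0,0,-0.5,0,0],[0,0,-0.5,0,0],[0,0,-10,0,0],[0,0,-30,0,0],[0,0,-60,0,0],[0,0,-90,0,0],[0,0,-120,0,0],[0,0,-140,0,0],[0,0,-140,0,0],[0,0,-140,0,0],[0,0,-140,0,0]])

```text
t: 12.38
eef_pos: [0.4712, -0.1844, 0.3003]
tool_rot: [-0.0, 0.995, 0.095, -0.0]
contact_force: [0.3, 0.4, -0.2]
gripper_width: 0.998
```

```bash
python3 - <<'E'
from h import *;from station import bot
o=bot.get_obs();plan(o,[.472,-.1847,.161],10.7)
C={}
for n in["wrist","top"]:
    c=bot.read_camera(n);cv2.imwrite(f"pics/{n}5.png",c["frame"][...,::-1]);C[n]=c
c=C["wrist"];X=cloud(c);x,y,z=X[...,0],X[...,1],X[...,2];r=np.hypot(x-.472,y+.185)
m=(z>.15)&(z<.185)&(r<.08);p=X[m];print(len(p),np.median(p[:,2]),cv2.minAreaRect(p[:,:2].astype(np.float32)))
m=(z>.10)&(z<.145)&(r<.125)&(r>.03);p=X[m];print("n",len(p),"tilt",np.linalg.lstsq(np.c_[p[:,:2]-[.472,-.185],np.ones(len(p))],p[:,2],rcond=None)[0])
im=c["frame"].astype(int)
m=(z>.06)&(z<.1)&(r>.122)&(r<.155)&(im.sum(2)<250);p=X[m]
for s in(p[:,1]>-.185,p[:,1]<-.185):
  q=p[s]
  if len(q):print("handle",len(q),(q.min(0)+q.max(0))/2,q.mean(0))
E
```

```text
t 12.38 pos [ 0.4712 -0.1844  0.3003] jaw 10.9 z [-0.0006  0.0004 -1.    ] F [ 0.2513  0.3743 -0.2401] T [-0.0154 -0.0092  0.0112] w 0.998 q [-0.325   0.1612  0.6552  1.9283 -0.1109  1.0883  0.5663]
d mm [  0.8323   0.5271 139.345 ] spin 0.2
3967 0.16534497502577106 ((0.47192925214767456, -0.18527671694755554), (0.02200530841946602, 0.12192599475383759), 11.09532642364502)
n 40039 tilt [-0.0003 -0.0086  0.1242]
handle 1574 [ 0.4496 -0.0583  0.0855] [ 0.4477 -0.0555  0.0875]
handle 231 [ 0.4969 -0.3177  0.0878] [ 0.4969 -0.3187  0.0885]
```

View pics/wrist5.png

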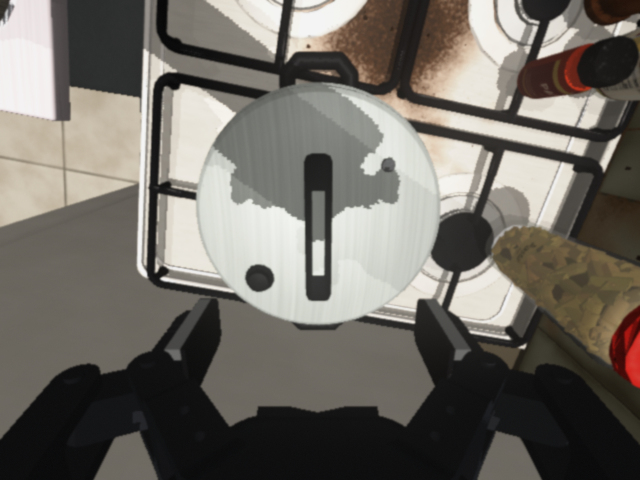

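View pics/top5.png

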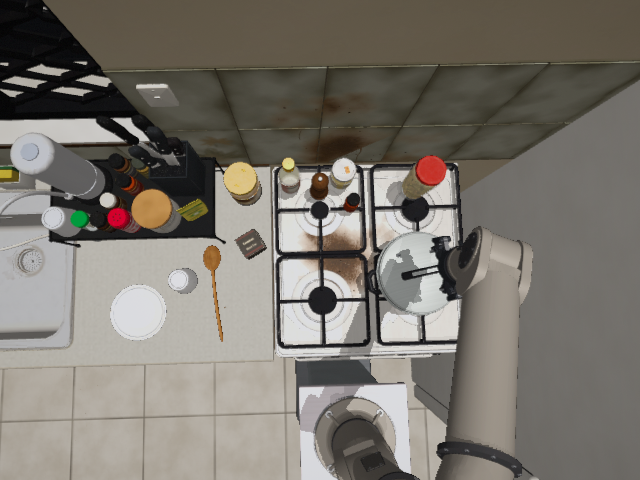

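The wrist view shows the bar running from (318,155) to (318,298), in line with the handles at (319,70) and (318,326). The bar top is at 0.165 m, which is the dropped height. Everything else is where it stood, so I'm handing in.

```bash
python3 -c "
from station import bot
print(bot.hand_in())"
```

```text
the job is handed in; nothing more can be done
None
```

The pressure cooker is closed: the lid is locked on the pot, lying flat on the rim with its bar in line with the side handles. I handed the job in at about 12.5 s.

- **What I did:** I gripped the lid by its bar and set it on the pot about 75° anticlockwise of the handle line. Turning it clockwise, I felt the upward force on the tool go from about +5.5 N to −4.7 N, about 36–40° short of in line, as the lugs met the gaps. I lowered it 12 mm onto the rim, turned it on to in line, let go and backed the arm off.
- **Last checks:** The bar is at 101.1° and the handle line at about 100.6°. The bar's top is at 0.165 m, against 0.166 m expected for a lid flat on the rim, and the lid's tilt measured under 0.5°. The arm read almost no outside force and was touching nothing. By eye, the top view showed the other things where they had stood.
- **Not tested:** I did not turn the lid on to its stop or tug it to prove the lock. That it is locked rests on the height and bar-angle readings. No check failed or disagreed.

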